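Load the iced gingerbread into the free bay and close the keeper

TASK

One of the three bays on the gingerbread loading board is still empty. Slide the loose gingerbread with the white icing flat along the board, without lifting it, fully home into the empty bay; then swing the wire keeper with the blue sleeve all the way down in front of the row. Do not disturb the gingerbreads already in their bays, the plain un-iced one, the jar or the bowl.

Things in the scene. Friction and masses are not known exactly. Their poses are not given: they have to be found in the camera images.
- board: fixed aluminium loading board, 12 mm thick; origin on the table under the middle bay's seat. Slab x -185 to +65, y +-270 mm; +x points away from the robot. Three bays along its far side, open to -x, 92 mm apart, 86 mm wide: green walls 16 mm high, back wall's face at x = 41.5, 6 mm dividers at y = +-46, +-138, from the back wall to x = -13. Grey hinge posts 36 mm high at x = 10, y = +-147.
- bay_left (a point): seat of the left bay (board y = +92 mm), on the board's top face, 12 mm above the table; where the centre of a gingerbread that is fully home lies (1.5 mm before it touches the back wall). Axes as the board's
- bay_mid (a point): the same for the middle bay (board y = 0)
- bay_right (a point): the same for the right bay (board y = -92 mm)
- iced: round brown gingerbread, 80 mm diameter, 18 mm thick, 0.1 kg, rigid, flat; origin: centre of its underside, z up; two white zigzag lines of icing on top (look only). The one to load; starts on the board's front half near its left or right end, clear of the bays
- plain: round brown gingerbread, 80 mm diameter, 18 mm thick, 0.1 kg, rigid, flat; origin: centre of its underside, z up; no icing. Lies at the other end of the board's front half; stays there
- done_a: round brown gingerbread, 80 mm diameter, 18 mm thick, 0.1 kg, rigid, flat; origin: centre of its underside, z up; iced as well; already home in one of the bays
- done_b: round brown gingerbread, 80 mm diameter, 18 mm thick, 0.1 kg, rigid, flat; origin: centre of its underside, z up; iced as well; already home in another bay
- bail (a joint): keeper, a U of 8 mm dark wire, hinged about board y at board x = 10 mm, 26 mm above the board's top; side arms at y = +-157. 0 rad: closed on its stop, crossbar in front of the row, its axis at board x = -50, 18 mm above the board's top; it cannot close over a gingerbread not home. Grows swinging up and back, 1.7 is upright; starts leaning back at 2.05 to 2.4. Stays where left; 2 to 3 N move it
- bail_grip (a point): middle of the keeper's crossbar, on its axis: centre of a blue sleeve of 12 mm diameter, 50 mm long along the board's y; 60.5 mm from the hinge axis
- jar: glass jar with a red lid, 64 mm diameter, 110 mm high, standing beside the board's left end; origin under its centre
- bowl: white bowl, 100 mm rim diameter, 50 mm high, standing beside the board's right end; origin under its centre
There are look-alikes about, which are no part of the job. What is shaped like the done_b but turquoise is not meant.

How it is judged:
On the way, in this order (a step that is already met when the one before it is completed fails the run):
1. the loose iced gingerbread lies fully home in the empty bay (((x of iced in the frame of bay_left between -0.007 and 0.007 m and y of iced in the frame of bay_left between -0.007 and 0.007 m and z of iced in the frame of bay_left between -0.004 and 0.004 m) or (x of iced in the frame of bay_mid between -0.007 and 0.007 m and y of iced in the frame of bay_mid between -0.007 and 0.007 m and z of iced in the frame of bay_mid between -0.004 and 0.004 m) or (x of iced in the frame of bay_right between -0.007 and 0.007 m and y of iced in the frame of bay_right between -0.007 and 0.007 m and z of iced in the frame of bay_right between -0.004 and 0.004 m))), for 0.2 s.
2. the keeper is swung all the way down (value of joint bail below 0.06 rad), for 0.2 s.
At the end, for the whole second after the job is handed in: The loose iced gingerbread lies flat and at rest in the bay that was empty, its centre within 7 mm of the bay's seat in board x and y; the two others are still home in their bays within 7 mm; the plain one is within 20 mm of its start; the keeper is closed (below 0.06 rad) (((x of iced in the frame of bay_left between -0.007 and 0.007 m and y of iced in the frame of bay_left between -0.007 and 0.007 m and z of iced in the frame of bay_left between -0.004 and 0.004 m) or (x of iced in the frame of bay_mid between -0.007 and 0.007 m and y of iced in the frame of bay_mid between -0.007 and 0.007 m and z of iced in the frame of bay_mid between -0.004 and 0.004 m) or (x of iced in the frame of bay_right between -0.007 and 0.007 m and y of iced in the frame of bay_right between -0.007 and 0.007 m and z of iced in the frame of bay_right between -0.004 and 0.004 m)) and value of joint bail below 0.06 rad and ((x of done_a in the frame of bay_left between -0.007 and 0.007 m and y of done_a in the frame of bay_left between -0.007 and 0.007 m and z of done_a in the frame of bay_left between -0.004 and 0.004 m) or (x of done_a in the frame of bay_mid between -0.007 and 0.007 m and y of done_a in the frame of bay_mid between -0.007 and 0.007 m and z of done_a in the frame of bay_mid between -0.004 and 0.004 m) or (x of done_a in the frame of bay_right between -0.007 and 0.007 m and y of done_a in the frame of bay_right between -0.007 and 0.007 m and z of done_a in the frame of bay_right between -0.004 and 0.004 m)) and ((x of done_b in the frame of bay_left between -0.007 and 0.007 m and y of done_b in the frame of bay_left between -0.007 and 0.007 m and z of done_b in the frame of bay_left between -0.004 and 0.004 m) or (x of done_b in the frame of bay_mid between -0.007 and 0.007 m and y of done_b in the frame of bay_mid between -0.007 and 0.007 m and z of done_b in the frame of bay_mid between -0.004 and 0.004 m) or (x of done_b in the frame of bay_right between -0.007 and 0.007 m and y of done_b in the frame of bay_right between -0.007 and 0.007 m and z of done_b in the frame of bay_right between -0.004 and 0.004 m)) and distance of plain from where it was at the start of the episode below 0.02 m and linear speed of iced below 0.01 m/s); the robot touches nothing.
It fails at once if the iced gingerbread is lifted more than 12 mm off the board, or tipped more than 0.35 rad (z of iced in the frame of board above 0.024 m or angle between iced's own z axis and vertical above 0.35 rad).
It fails at once if a gingerbread already in its bay is moved by more than 12 mm (distance of any of done_a, done_b from where it was at the start of the episode above 0.012 m).
It fails at once if the plain gingerbread, the jar or the bowl is moved by more than 20 mm (distance of any of plain, jar, bowl from where it was at the start of the episode above 0.02 m).
It also fails if it takes over 69 s, if anything falls off the work surface, if the arm or the gripper's body presses on something with over 40 N, if the wrist force passes 120 N, or if a joint passes its speed limit or range.

ROBOT

A 6-joint arm with a two-finger parallel gripper is mounted at the origin on the work surface. World frame = base frame: x ahead of the robot, y to its left, z up, the work surface at z = 0. Lengths are in m, angles in rad, forces in N, time in s.
With the tool pointing down it reaches from about 0.25 to 0.775 m from the base axis. Payload 4 kg.
Tool frame: the origin (TCP) lies between the finger pads; the fingertips stand 14 mm ahead of it and the grasp point (between the pads) lies 5 mm behind it; z points along the fingers, y is the line along which they close (so a half turn about z gives the same grasp; the last joint's range is limited). The gripper opens to 94 mm and grips with 3 to 60 N. Pads are 16 mm wide; open, the fingers measure 119 mm over their backs; the gripper's body (75 mm by 177 mm) begins 78 mm behind the grasp point.
Start: joints at [-1.249, 0.087, 1.371, -0, 1.684, -0.103], TCP at [0.227, -0.501, 0.22] pointing down, gripper open.
Joint ranges: [-3.1, 3.1], [-0.76, 2.03], [0.27, 2.55], [-1.08, 4.22], [0.17, 2.65], [-2.57, 2.57]. Speed limits (rad/s): [2.79, 2.79, 3.14, 3.14, 3.14, 3.14].

INTERFACE

Orientations are given as [roll, pitch, yaw] about the fixed x, y, z axes, in that order (R = Rz(yaw) Ry(pitch) Rx(roll)).
In Python, from bench import robot, snapshot gives the robot as it stands.
- The arm moves only by the tool carry_out, never from a script. Its argument "motion" is text: rows parted by semicolons, each of 4 numbers parted by spaces: the shift along the tool's x, y, z each as a share of 0.15 m, from -1 to 1, then the turn about the tool's z as a share of 180 degrees, from -1 to 1. A call has exactly 8 rows; each row is the pose to reach, as a shift and turn from the pose commanded when the call began, along the tool's axes at that moment, turning the shorter way round; what a row does not reach only later rows make up. A row lasts 1/10 s, in which the tool goes at most 50 mm and 8.59 degrees, less where a joint would pass 70% of its speed; a pose out of reach is approached as far as the arm can. A call with a number of a shift or a turn outside -1 to 1 is refused whole. A call with a gripper value outside its range is refused whole. "grip" is the opening, from -1 (shut) to 1 (fully open), set as the call begins (left out, the last holds). The fingers move at their own pace and stop on an object; the grip force is fixed at half the most. Time passes only in rows, so rows that repeat a pose let the fingers close, or fill a call up. It gives the time, the measured TCP pose, the force, the opening and the grip force at its end, in the units of the state.
- robot.get_obs(): the state, without advancing time (a new reading comes with each control period).
- snapshot(name): name is "side" or "top"; returns a dict with "image" (384x512x3 uint8, red, green, blue), "fx", "fy", "cx", "cy" (pixels), "pose" (4x4, takes a point from camera to world coordinates). Camera axes: x right, y up, looking along -z (the intrinsics and any distortion apply to the point x, -y, -z); pixel columns grow to the right and rows downward; lengths in m; the calibration is good to about 2 mm. A picture is of the moment at which its call begins. There is no depth.
- robot.close_job(): hands the job in; it is judged then, once.
The state is a dict: "time": time; "joint_positions": joint angles; "qvel": joint speeds; "joint_torque": joint torques, N m; "tool_pos": TCP position; "ee_rot": TCP orientation; "wrist_force": force on the tool from outside, world axes, zero at the start; "wrist_torque": the same for the moment, N m; "width": finger opening in m; "finger_force": force on a finger pad.
Only numpy, scipy, OpenCV 4.12 (cv2) and the standard library are available. Lean on these libraries where they do the work, as an engineer would, in place of code of your own. Each camera call takes 0.05 s, during which the arm holds its last target. There are 200 camera calls.

## Working session

There is one attempt and no reset: what is moved stays moved. The work goes in short steps, Python scripts to look and compute and a tool call to move; the robot and the scene stay as the last step left them, time stands still between calls to the robot, and variables do not carry over. Pictures are saved under pics/ and viewed, at most 10 in all, crops included, and the job is handed in when it is done.

Besides the shell and the picture viewer there is one more tool, called after ">>>" by a JSON object that holds its "method" and its "body", one argument or row to a line. carry_out: Moves the arm, as the interface text tells. Shift numbers are shares of 0.15 m and turn numbers shares of 180 degrees, none past 1 either way. Its arguments: {"type":"object","properties":{"motion":{"type":"string"},"grip":{"type":"number"}},"required":["motion"]}

```bash
ls; mkdir -p pics; python3 - <<'E'
from bench import robot, snapshot
import cv2
for n in("top","side"):
    s=snapshot(n); cv2.imwrite(f"pics/{n}0.png",s["image"][:,:,::-1]); print(n,s["fx"],s["fy"],s["cx"],s["cy"],s["pose"].round(4).tolist(),[k for k in s])
o=robot.get_obs(); print(o)
E
```

```text
pics
top 403.7998071455297 403.7998071455297 257.0667950884574 190.30866538851947 [[0.0161, 0.9945, -0.1033, 0.5384], [-0.9999, 0.0158, -0.0033, -0.0063], [-0.0016, 0.1033, 0.9946, 1.1671], [0.0, 0.0, 0.0, 1.0]] ['image', 'fx', 'fy', 'cx', 'cy', 'pose']
side 446.563692908453 446.563692908453 254.46896161308325 197.46205873152033 [[-0.9336, 0.2239, -0.28, 0.2627], [-0.358, -0.6229, 0.6956, 0.9415], [-0.0187, 0.7496, 0.6617, 0.9493], [0.0, 0.0, 0.0, 1.0]] ['image', 'fx', 'fy', 'cx', 'cy', 'pose']
{'time': 0.1, 'joint_positions': array([-1.24911091e+00,  8.79052899e-02,  1.37207977e+00, -3.76088849e-05,
        1.68359480e+00, -1.03109261e-01]), 'qvel': array([ 0.00071722, -0.00218535, -0.00427832,  0.00105431,  0.00028273,
       -0.00130988]), 'joint_torque': array([ 1.69767318e-03, -3.41253948e+01, -3.03299832e+01,  7.20144762e-02,
        3.04495264e-02, -8.41799420e-05]), 'tool_pos': array([ 0.2265074 , -0.50068965,  0.21841981]), 'ee_rot': array([-3.13961215e+00, -1.67356700e-04,  4.24790313e-01]), 'wrist_force': array([ 0.44803633, -0.0343819 , -1.21125521]), 'wrist_torque': array([-0.04371823, -0.02711703, -0.02061126]), 'finger_force': 0.0, 'width': 0.09391554639250443}
```

View pics/top0.png

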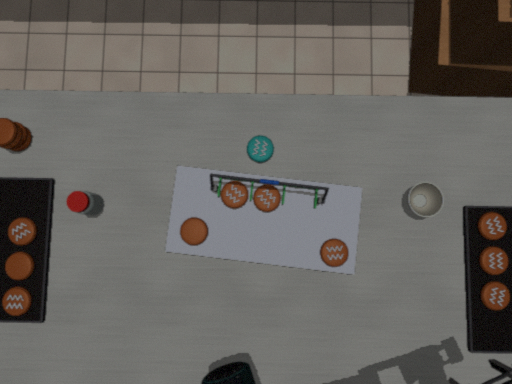

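View pics/side0.png

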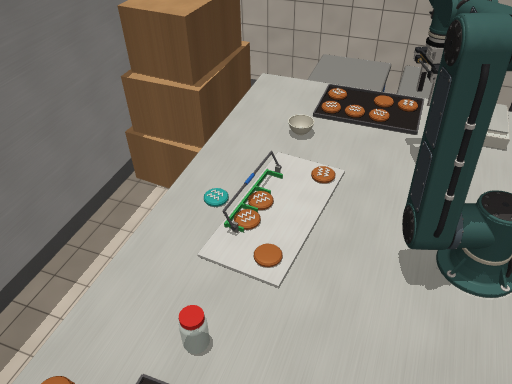

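The top view shows the iced gingerbread at about (334,252) and the plain one at (194,231). The left and middle bays are filled at (235,194) and (267,199), so the right bay near (300,200) is empty. The keeper leans back with its sleeve at about (269,182). The side view agrees.

```bash
cat > h.py <<'E'
import numpy as np, cv2
from bench import robot, snapshot
def ray(s,px,z):
    px=np.atleast_2d(np.asarray(px,float)); P=s["pose"]
    d=np.c_[(px[:,0]-s["cx"])/s["fx"],-(px[:,1]-s["cy"])/s["fy"],-np.ones(len(px))]@P[:3,:3].T
    o=P[:3,3]; return o+d*((z-o[2])/d[:,2])[:,None]
def blobs(mask,amin):
    n,l,st,c=cv2.connectedComponentsWithStats(mask.astype(np.uint8))
    return [(st[i,4],c[i],l==i) for i in range(1,n) if st[i,4]>=amin]
def discs(s,z=0.030):
    # hue mask of brown (icing filled by closing); circle of the hull on the top-face plane
    hsv=cv2.cvtColor(s["image"],cv2.COLOR_RGB2HSV)
    m=((hsv[...,0]<15)&(hsv[...,1]>120)&(hsv[...,2]>60)).astype(np.uint8)
    out=[]
    for a,c,l in blobs(m,200):
        cn=cv2.findContours(l.astype(np.uint8),cv2.RETR_EXTERNAL,cv2.CHAIN_APPROX_NONE)[0][0][:,0]
        w=ray(s,cn,z)[:,:2].astype(np.float32)
        (x,y),r=cv2.minEnclosingCircle(w); out.append((c.round(0),a,round(x,4),round(y,4),round(r,4)))
    return out
E
python3 - <<'E'
from h import *
s=snapshot("top"); im=s["image"]; hsv=cv2.cvtColor(im,cv2.COLOR_RGB2HSV)
for d in discs(s): print(d)
g=im.astype(int)
print(im[230,250],im[300,250],im[140,200],im[260,180])
m=(g.min(2)>0)&(g[...,2]-g[...,0]>6)&(g.min(2)>130)
for a,c,l in sorted(blobs(m,800),key=lambda b:-b[0])[:3]:
    cn=max(cv2.findContours(l.astype(np.uint8),0,1)[0],key=len)[:,0]
    w=ray(s,cn,.012)[:,:2].astype(np.float32); r=cv2.minAreaRect(w); print("board",a,r)
gm=(hsv[...,0]>45)&(hsv[...,0]<75)&(hsv[...,1]>90)
for a,c,l in blobs(gm,8): print("green",a,c,ray(s,c,.028)[0])
bm=(hsv[...,0]>105)&(hsv[...,0]<130)&(hsv[...,1]>120)
for a,c,l in blobs(bm,5): print("blue",a,c,ray(s,c,.09)[0])
t=snapshot("side"); h2=cv2.cvtColor(t["image"],cv2.COLOR_RGB2HSV)
for a,c,l in blobs((h2[...,0]>105)&(h2[...,0]<130)&(h2[...,1]>120),15): print("blue side",a,c,ray(t,c,.09)[0])
for d in discs(t): print(d)
E
```

```text
(array([444.,  34.]), np.int32(570), 1.1341, -0.549, 0.1009)
(array([504.,  10.]), np.int32(255), 1.2042, -0.7276, 0.0377)
(array([  8., 131.]), np.int32(400), 0.8171, 0.7134, 0.0479)
(array([234., 195.]), np.int32(396), 0.6449, 0.0624, 0.0381)
(array([266., 198.]), np.int32(388), 0.6361, -0.0299, 0.0381)
(array([ 77., 201.]), np.int32(349), 0.6173, 0.5057, 0.0305)
(array([492., 226.]), np.int32(448), 0.5678, -0.6637, 0.0388)
(array([ 22., 231.]), np.int32(447), 0.5315, 0.6568, 0.0387)
(array([194., 231.]), np.int32(563), 0.5394, 0.1736, 0.0374)
(array([334., 252.]), np.int32(422), 0.4866, -0.2192, 0.0376)
(array([493., 260.]), np.int32(462), 0.4716, -0.6628, 0.0389)
(array([ 19., 266.]), np.int32(619), 0.4353, 0.6564, 0.039)
(array([495., 295.]), np.int32(475), 0.3762, -0.6635, 0.0388)
(array([ 16., 301.]), np.int32(476), 0.3398, 0.6566, 0.0392)
[131 133 140] [112 113 109] [114 114 113] [116 117 113]
board 6591 ((0.5767001509666443, -0.02352413535118103), (0.533940315246582, 0.242148295044899), 84.1387710571289)
green 38 [219.05263158 186.28947368] [0.66637698 0.10554894 0.028     ]
[... 291 characters left out ...]
    ]
blue side 43 [249.39534884 178.06976744] [ 0.67300849 -0.04021658  0.09      ]
(array([200.,  38.]), np.int32(2538), 1.3318, -1.1743, 0.5607)
(array([244.,  71.]), np.int32(304), 1.0262, -0.869, 0.2611)
(array([215.,  98.]), np.int32(753), 1.0289, -0.6267, 0.2897)
(array([172., 111.]), np.int32(605), 1.1882, -0.3974, 0.2595)
(array([148., 160.]), np.int32(202), 1.0692, -0.0915, 0.1344)
(array([323., 175.]), np.int32(245), 0.4817, -0.2103, 0.0438)
(array([261., 201.]), np.int32(277), 0.6283, -0.0214, 0.0427)
(array([247., 219.]), np.int32(307), 0.6398, 0.0719, 0.0424)
(array([268., 255.]), np.int32(518), 0.5342, 0.1823, 0.0413)
(array([191., 317.]), np.int32(511), 0.639, 0.4295, 0.0346)
```

```bash
cat >> h.py <<'E'
YAW=-0.1025; O=np.array([.6363,-.0298])
ex=np.array([np.cos(YAW),np.sin(YAW)]); ey=np.array([-ex[1],ex[0]])
def b2w(bx,by): return O+(bx*ex+by*ey)/1000
def w2b(p): d=np.asarray(p)[:2]-O; return np.array([d@ex,d@ey])*1000
def go(*targets):  # (bx,by mm, tip z mm above the table): shares from the measured pose, in its tool axes
    o=robot.get_obs(); y=o["ee_rot"][2]; p=o["tool_pos"]
    print("t",o["time"].__round__(2),"board",w2b(p).round(1),"tipz",round(p[2]*1e3-14,1),"yaw",round(y,4),"turn",round((y-YAW)/np.pi,3),"F",o["wrist_force"].round(1),"w",round(o["width"],4))
    for bx,by,z in targets:
        d=b2w(bx,by)-p[:2]
        print((np.array([d@[np.cos(y),np.sin(y)],d@[np.sin(y),-np.cos(y)],p[2]-.014-z/1e3])/.15).round(3))
E
python3 - <<'E'
from h import *
print(w2b((.4866,-.2192)),w2b((.5394,.1736)),w2b((.6743,-.0338)),w2b((.673,-.0402)))
go((-129,-203,100))
E
```

```text
[-129.53477144 -203.7233246 ] [-117.20343028  192.41758218] [38.20983841 -0.09082262] [37.57151341 -6.59024884]
t 0.2 board [-359.4 -510.5] tipz 204.7 yaw 0.4248 turn 0.168 F [-0.1 -0.6 -0.7] w 0.0937
[ 2.359 -0.999  0.698]
```

>>> {"method": "carry_out", "body": {
  "motion": "0.12 -0.05 0 0.04; 0.27 -0.12 0.05 0.08; 0.42 -0.18 0.1 0.12; 0.57 -0.24 0.15 0.168; 0.72 -0.3 0.2 0.168; 0.85 -0.36 0.25 0.168; 0.95 -0.4 0.28 0.168; 1 -0.42 0.3 0.168",
  "grip": 1
}}

```text
time: 1.0
tool_pos: [0.338, -0.3807, 0.1738]
ee_rot: [-3.141, 0.001, -0.101]
wrist_force: [-1.5, -1.1, 1.1]
width: 0.0941
finger_force: 0.0
```

```bash
python3 -c "
from h import *
go((-129,-203,100))"
```

```text
t 1.0 board [-260.8 -379.5] tipz 159.8 yaw -0.1015 turn 0.0 F [-1.5 -1.1  1.1] w 0.0941
[ 0.88  -1.176  0.399]
```

>>> {"method": "carry_out", "body": {
  "motion": "0.1 -0.15 0 0; 0.2 -0.3 0 0; 0.35 -0.45 0 0; 0.5 -0.6 0 0; 0.62 -0.75 0 0; 0.72 -0.85 0 0; 0.8 -0.95 0 0; 0.8 -1 0 0"
}}

```text
time: 1.8
tool_pos: [0.4731, -0.2443, 0.1742]
ee_rot: [-3.141, 0.0, -0.101]
wrist_force: [0.6, -0.4, -0.4]
width: 0.0941
finger_force: 0.0
```

>>> {"method": "carry_out", "body": {
  "motion": "0.04 -0.08 0.1 0; 0.08 -0.17 0.25 0; 0.08 -0.17 0.4 0; 0.08 -0.17 0.4 0; 0.08 -0.17 0.4 0; 0.08 -0.17 0.4 0; 0.08 -0.17 0.4 0; 0.08 -0.17 0.4 0"
}}

```text
time: 2.6
tool_pos: [0.4872, -0.2215, 0.1157]
ee_rot: [3.141, -0.002, -0.103]
wrist_force: [0.0, -1.2, -1.0]
width: 0.0937
finger_force: 0.0
```

```bash
python3 -c "
from h import *
s=snapshot('side'); cv2.imwrite('pics/s1.png',cv2.resize(s['image'][100:300,200:400,::-1],None,fx=3,fy=3))
go((-129.5,-203.5,100),(-129.5,-203.5,16))"
```

```text
t 2.65 board [-128.8 -205.8] tipz 101.5 yaw -0.1034 turn -0.0 F [-0.4  0.3 -0.4] w 0.094
[-0.005 -0.016  0.01 ]
[-0.005 -0.016  0.57 ]
```

>>> {"method": "carry_out", "body": {
  "motion": "-0.005 -0.016 0.15 0; -0.005 -0.016 0.3 0; -0.005 -0.016 0.4 0; -0.005 -0.016 0.47 0; -0.005 -0.016 0.52 0; -0.005 -0.016 0.56 0; -0.005 -0.016 0.57 0; -0.005 -0.016 0.57 0"
}}

```text
time: 3.45
tool_pos: [0.4865, -0.2186, 0.0292]
ee_rot: [3.141, -0.0, -0.103]
wrist_force: [-0.8, -0.5, -0.2]
width: 0.0941
finger_force: 0.0
```

>>> {"method": "carry_out", "body": {
  "motion": "0 0 0 0; 0 0 0 0; 0 0 0 0; 0 0 0 0; 0 0 0 0; 0 0 0 0; 0 0 0 0; 0 0 0 0",
  "grip": 0.6
}}

```text
time: 4.25
tool_pos: [0.4866, -0.219, 0.0296]
ee_rot: [3.14, -0.001, -0.103]
wrist_force: [-0.6, -2.2, 4.3]
width: 0.0794
finger_force: 30.0
```

```bash
python3 -c "
from h import *
s=snapshot('side'); cv2.imwrite('pics/s2.png',cv2.resize(s['image'][100:300,200:400,::-1],None,fx=3,fy=3))
go((-75,-92,16),(-100,-92,16))"
```

```text
t 4.3 board [-129.5 -203.5] tipz 15.7 yaw -0.103 turn -0.0 F [-0.1 -2.2  4.4] w 0.0794
[ 0.363 -0.743 -0.002]
[ 0.196 -0.743 -0.002]
```

View pics/s2.png

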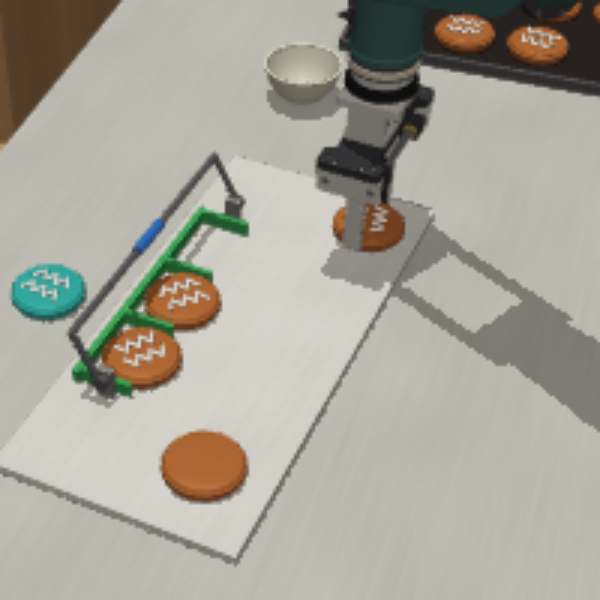

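The grasp holds at 79.4 mm with the keeper well clear. Now I'll slide it in front of the right bay.

>>> {"method": "carry_out", "body": {
  "motion": "0.01 -0.04 0 0; 0.04 -0.14 0 0; 0.08 -0.26 0 0; 0.12 -0.38 0 0; 0.16 -0.5 0 0; 0.19 -0.62 0 0; 0.2 -0.71 0 0; 0.2 -0.743 0 0"
}}

```text
time: 5.1
tool_pos: [0.5283, -0.1103, 0.0297]
ee_rot: [3.14, -0.001, -0.102]
wrist_force: [-1.3, -3.6, 5.3]
width: 0.0794
finger_force: 30.0
```

>>> {"method": "carry_out", "body": {
  "motion": "0.02 0 0 0; 0.06 0 0 0; 0.12 0 0 0; 0.18 0 0 0; 0.24 0 0 0; 0.29 0 0 0; 0.32 0 0 0; 0.32 0 0 0"
}}

```text
time: 5.9
tool_pos: [0.5747, -0.1148, 0.0297]
ee_rot: [-3.141, 0.002, -0.103]
wrist_force: [-3.3, 0.8, 8.1]
width: 0.0791
finger_force: 30.0
```

```bash
python3 -c "
from h import *
s=snapshot('side'); cv2.imwrite('pics/s3.png',cv2.resize(s['image'][100:300,200:400,::-1],None,fx=3,fy=3))
go((-50,-92,16))"
```

```text
t 5.95 board [-52.5 -90.9] tipz 15.7 yaw -0.103 turn -0.0 F [-3.5  0.8  9.1] w 0.0793
[ 0.017  0.007 -0.002]
```

View pics/s3.png

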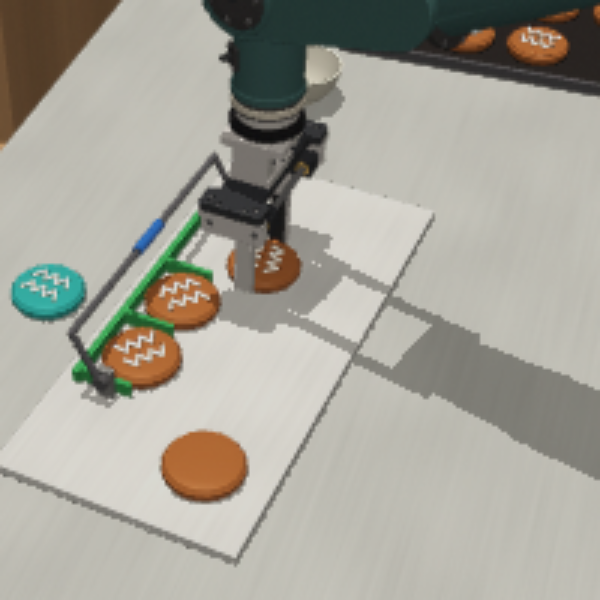

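It sits at the mouth of the right bay, with the finger just clear of the middle gingerbread. Release, lift, back off and re-approach from behind.

>>> {"method": "carry_out", "body": {
  "motion": "0 0.007 0 0; 0 0.007 0 0; 0 0.007 0 0; 0 0.007 0 0; 0 0.007 -0.05 0; 0 0.007 -0.12 0; 0 0.007 -0.2 0; 0 0.007 -0.25 0",
  "grip": 1
}}

```text
time: 6.75
tool_pos: [0.5762, -0.117, 0.0689]
ee_rot: [3.141, -0.003, -0.103]
wrist_force: [0.0, -0.2, 0.8]
width: 0.094
finger_force: 0.0
```

>>> {"method": "carry_out", "body": {
  "motion": "0 0 -0.05 0; -0.1 0 -0.05 0; -0.2 0 -0.05 0; -0.3 0 -0.05 0; -0.4 0 -0.05 0; -0.45 0 -0.05 0; -0.45 0 -0.05 0; -0.45 0 -0.05 0",
  "grip": -0.15
}}

```text
time: 7.55
tool_pos: [0.5085, -0.1099, 0.0744]
ee_rot: [3.141, -0.001, -0.103]
wrist_force: [0.2, 0.4, -0.5]
width: 0.0403
finger_force: 0.0
```

```bash
python3 -c "
from h import *
s=snapshot('top'); print([d for d in discs(s)]); cv2.imwrite('pics/t4.png',cv2.resize(s['image'][150:290,160:370,::-1],None,fx=3,fy=3))
go((-120,-92,17))"
```

```text
[(array([444.,  34.]), np.int32(560), 1.1339, -0.5557, 0.1015), (array([504.,  11.]), np.int32(252), 1.2042, -0.7291, 0.0384), (array([  9., 132.]), np.int32(492), 0.8158, 0.7129, 0.0492), (array([234., 194.]), np.int32(404), 0.6449, 0.0624, 0.0381), (array([266., 198.]), np.int32(393), 0.6362, -0.0297, 0.0381), (array([ 77., 201.]), np.int32(353), 0.6173, 0.5056, 0.0305), (array([295., 215.]), np.int32(247), 0.5751, -0.1117, 0.0372), (array([492., 226.]), np.int32(457), 0.5674, -0.6634, 0.039), (array([ 22., 231.]), np.int32(451), 0.5313, 0.6562, 0.0393), (array([194., 231.]), np.int32(561), 0.5393, 0.1734, 0.0373), (array([493., 260.]), np.int32(469), 0.4714, -0.6633, 0.0392), (array([ 19., 266.]), np.int32(625), 0.436, 0.6563, 0.0395), (array([495., 295.]), np.int32(484), 0.3761, -0.663, 0.0393), (array([ 17., 301.]), np.int32(489), 0.3396, 0.6568, 0.0396)]
t 7.6 board [-118.8  -92.7] tipz 60.3 yaw -0.103 turn -0.0 F [ 0.5  0.2 -0.9] w 0.0401
[-0.008 -0.005  0.289]
```

View pics/t4.png

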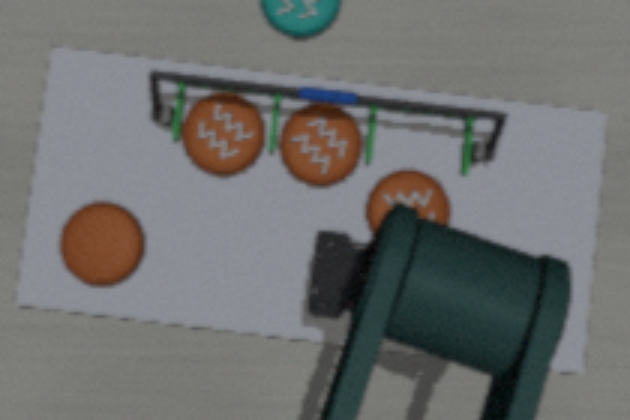

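The iced gingerbread is about 3–4 mm left of the bay axis. The two-finger push and the dividers will centre it.

>>> {"method": "carry_out", "body": {
  "motion": "0 -0.005 0.1 0; 0 -0.005 0.2 0; 0 -0.005 0.27 0; 0 -0.005 0.289 0; 0.05 -0.005 0.289 0; 0.1 -0.005 0.289 0; 0.15 -0.005 0.289 0; 0.18 -0.005 0.289 0"
}}

```text
time: 8.4
tool_pos: [0.5361, -0.112, 0.0313]
ee_rot: [3.141, -0.001, -0.103]
wrist_force: [-0.3, -0.2, 0.8]
width: 0.0399
finger_force: 0.8
```

>>> {"method": "carry_out", "body": {
  "motion": "0.03 0 0 0; 0.06 0 0 0; 0.09 0 0 0; 0.12 0 0 0; 0.15 0 0 0; 0.18 0 0 0; 0.2 0 0 0; 0.21 0 0 0"
}}

```text
time: 9.2
tool_pos: [0.5666, -0.1151, 0.0306]
ee_rot: [3.141, -0.0, -0.103]
wrist_force: [-1.3, -0.2, 0.8]
width: 0.04
finger_force: 1.0
```

```bash
python3 -c "
from h import *
go((-42,-92,17))"
```

```text
t 9.2 board [-60.6 -91.9] tipz 16.6 yaw -0.1029 turn -0.0 F [-1.3 -0.2  0.8] w 0.04
[ 0.124  0.    -0.003]
```

>>> {"method": "carry_out", "body": {
  "motion": "0.02 0 0 0; 0.04 0 0 0; 0.06 0 0 0; 0.08 0 0 0; 0.095 0 0 0; 0.11 0 0 0; 0.12 0 0 0; 0.124 0 0 0"
}}

```text
time: 10.0
tool_pos: [0.5841, -0.1168, 0.0305]
ee_rot: [3.142, 0.002, -0.103]
wrist_force: [-5.0, -0.0, 3.1]
width: 0.04
finger_force: 2.3
```

```bash
python3 -c "
from h import *
s=snapshot('top'); print([(d,w2b(d[2:4])) for d in discs(s) if abs(d[2]-.62)<.1 and abs(d[3])<.25])
s=snapshot('side'); cv2.imwrite('pics/s5.png',cv2.resize(s['image'][130:260,200:330,::-1],None,fx=4,fy=4))
go((-42,-92,17))"
```

```text
[((array([234., 194.]), np.int32(402), 0.6449, 0.0624, 0.0381), array([-0.87909781, 92.59604304])), ((array([265., 196.]), np.int32(308), 0.6368, -0.0287, 0.0378), array([0.38482306, 1.14538693])), ((array([194., 231.]), np.int32(566), 0.5396, 0.1732, 0.0375), array([-116.96355174,  192.04014571]))]
t 10.1 board [-43.1 -91.9] tipz 16.5 yaw -0.103 turn -0.0 F [-5.1  0.1  3.4] w 0.0399
[ 0.007  0.    -0.003]
```

View pics/s5.png

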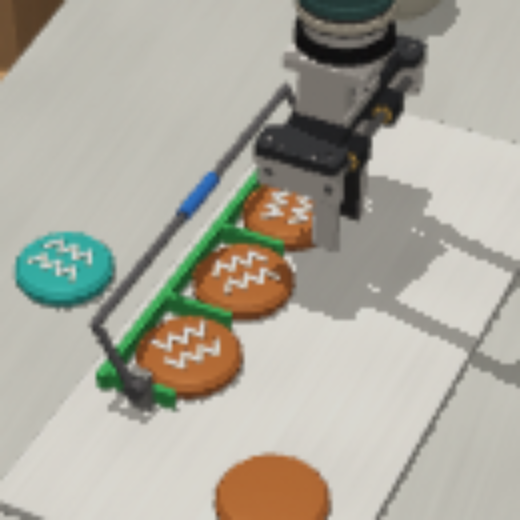

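The gingerbread is in the bay and the force has risen to 5 N, which suggests it has reached the back wall. I'll push 1.5 mm more to check.

>>> {"method": "carry_out", "body": {
  "motion": "0.003 0 0 0; 0.006 0 0 0; 0.01 0 0 0; 0.01 0 0 0; 0.01 0 0 0; 0.01 0 0 0; 0.01 0 0 0; 0.01 0 0 0"
}}

```text
time: 10.9
tool_pos: [0.5843, -0.1169, 0.0304]
ee_rot: [3.142, 0.005, -0.103]
wrist_force: [-7.0, -0.2, 4.5]
width: 0.0403
finger_force: 3.8
```

```bash
python3 -c "
from h import *
go((-110,-92,17))"
```

```text
t 10.9 board [-42.9 -91.9] tipz 16.4 yaw -0.103 turn -0.0 F [-7.  -0.2  4.5] w 0.0403
[-0.448  0.001 -0.004]
```

It hit a hard stop: 7 N and only 0.2 mm of movement. Backing off, rising and closing the fingers.

>>> {"method": "carry_out", "body": {
  "motion": "-0.05 0 0 0; -0.13 0 0 0; -0.2 0 0 0; -0.25 0 -0.1 0; -0.25 0 -0.3 0; -0.25 0 -0.5 0; -0.25 0 -0.7 0; -0.25 0 -0.85 0"
}}

```text
time: 11.7
tool_pos: [0.55, -0.1135, 0.1621]
ee_rot: [3.141, -0.006, -0.103]
wrist_force: [-0.0, -0.4, -0.3]
width: 0.0398
finger_force: 0.0
```

>>> {"method": "carry_out", "body": {
  "motion": "-0.1 0 -0.02 0; -0.2 0 -0.04 0; -0.35 0 -0.04 0; -0.5 0 -0.04 0; -0.6 0 -0.04 0; -0.65 0 -0.04 0; -0.65 0 -0.04 0; -0.65 0 -0.04 0",
  "grip": -1
}}

```text
time: 12.5
tool_pos: [0.4526, -0.1033, 0.1648]
ee_rot: [3.141, -0.002, -0.103]
wrist_force: [-1.0, 0.4, -0.5]
width: 0.0003
finger_force: 0.0
```

```bash
python3 -c "
from h import *
s=snapshot('top'); print([(d,w2b(d[2:4])) for d in discs(s) if abs(d[2]-.62)<.1 and abs(d[3])<.25])
cv2.imwrite('pics/t6.png',cv2.resize(s['image'][150:290,160:370,::-1],None,fx=3,fy=3))
go((-100,0,160),(75,0,160))"
```

```text
[((array([234., 194.]), np.int32(406), 0.6449, 0.0624, 0.0381), array([-0.87909781, 92.59604304])), ((array([266., 198.]), np.int32(396), 0.6362, -0.0295, 0.0381), array([-0.13017133,  0.28819338])), ((array([298., 201.]), np.int32(409), 0.6286, -0.1191, 0.038), array([  1.47764436, -89.61917522])), ((array([194., 231.]), np.int32(566), 0.5396, 0.1731, 0.0375), array([-116.95331968,  191.94067056]))]
t 12.55 board [-175.1  -91.9] tipz 150.6 yaw -0.103 turn -0.0 F [-0.2  0.6  0.2] w 0.0006
[ 0.5   -0.613 -0.063]
[ 1.667 -0.614 -0.063]
```

View pics/t6.png

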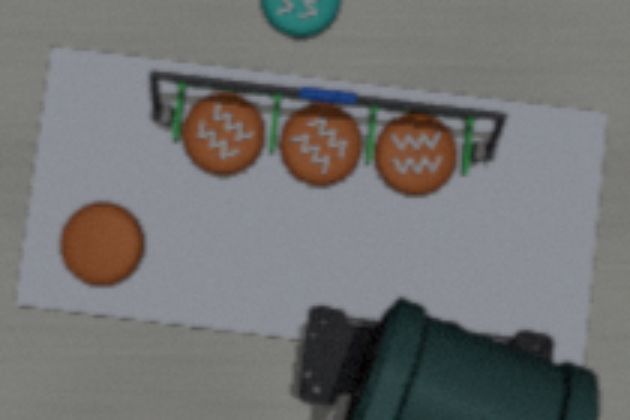

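All three gingerbreads are home, the new one at (1.5, -89.6) mm against a seat of (0, -92). Next I'll move the shut fingers behind the keeper's sleeve.

>>> {"method": "carry_out", "body": {
  "motion": "0.15 -0.1 -0.03 0; 0.3 -0.2 -0.06 0; 0.45 -0.3 -0.06 0; 0.6 -0.4 -0.06 0; 0.75 -0.5 -0.06 0; 0.88 -0.58 -0.06 0; 0.96 -0.613 -0.06 0; 1 -0.613 -0.06 0"
}}

```text
time: 13.35
tool_pos: [0.6121, -0.0263, 0.1721]
ee_rot: [-3.141, 0.001, -0.101]
wrist_force: [-0.5, -0.1, 0.5]
width: 0.0004
finger_force: 0.0
```

>>> {"method": "carry_out", "body": {
  "motion": "0.1 0 0 0; 0.25 0 0 0; 0.4 0 0 0; 0.55 0 0 0; 0.62 0 0 0; 0.66 0 0 0; 0.66 0 0 0; 0.66 0 0 0"
}}

```text
time: 14.15
tool_pos: [0.7088, -0.0375, 0.173]
ee_rot: [3.141, 0.001, -0.103]
wrist_force: [-0.5, -0.0, 0.5]
width: 0.0001
finger_force: 0.0
```

```bash
python3 -c "
from h import *
go((72,0,80),(52,0,80))"
```

```text
t 14.15 board [72.9 -0.2] tipz 159.0 yaw -0.1031 turn -0.0 F [-0.5 -0.   0.5] w 0.0001
[-0.006 -0.001  0.527]
[-0.139 -0.001  0.527]
```

>>> {"method": "carry_out", "body": {
  "motion": "0 0 0.15 0; 0 0 0.3 0; 0 0 0.42 0; 0 0 0.5 0; 0 0 0.527 0; -0.05 0 0.527 0; -0.1 0 0.527 0; -0.14 0 0.527 0"
}}

```text
time: 14.95
tool_pos: [0.6881, -0.0351, 0.0958]
ee_rot: [3.141, -0.002, -0.103]
wrist_force: [-0.3, 0.1, 0.0]
width: 0.0004
finger_force: 0.0
```

>>> {"method": "carry_out", "body": {
  "motion": "-0.04 0 0 0; -0.08 0 0 0; -0.12 0 0 0; -0.16 0 0 0; -0.2 0 0 0; -0.24 0 0 0; -0.28 0 0 0; -0.3 0 0 0"
}}

```text
time: 15.75
tool_pos: [0.642, -0.0303, 0.0927]
ee_rot: [-3.142, 0.003, -0.103]
wrist_force: [2.6, -0.1, -0.5]
width: 0.0005
finger_force: 0.9
```

```bash
python3 -c "
from h import *
go((-22,0,66))"
```

```text
t 15.75 board [5.7 0.1] tipz 78.7 yaw -0.1029 turn -0.0 F [ 2.6 -0.1 -0.5] w 0.0005
[-0.185  0.001  0.085]
```

Contact at about 2.6 N, so the keeper is moving. Continuing over the top.

>>> {"method": "carry_out", "body": {
  "motion": "-0.03 0 0.01 0; -0.06 0 0.02 0; -0.09 0 0.035 0; -0.12 0 0.05 0; -0.15 0 0.07 0; -0.18 0 0.085 0; -0.19 0 0.085 0; -0.19 0 0.085 0"
}}

```text
time: 16.55
tool_pos: [0.6151, -0.0276, 0.0807]
ee_rot: [3.142, -0.0, -0.103]
wrist_force: [3.4, -0.1, -2.9]
width: 0.0002
finger_force: 2.0
```

```bash
python3 -c "
from h import *
t=snapshot('side'); s=snapshot('top')
for q in (s,t):
  h2=cv2.cvtColor(q['image'],cv2.COLOR_RGB2HSV)
  for a,c,l in blobs((h2[...,0]>105)&(h2[...,0]<130)&(h2[...,1]>120),10): print('blue',a,c,w2b(ray(q,c,.08)[0]))
cv2.imwrite('pics/s7.png',cv2.resize(t['image'][100:260,180:340,::-1],None,fx=3.5,fy=3.5))
go((-22,0,120),(-40,0,120),(-40,0,80))"
```

```text
blue 44 [270.90909091 188.13636364] [-37.10083532  -2.62474065]
t 16.65 board [-21.3  -0. ] tipz 67.0 yaw -0.103 turn -0.0 F [ 5.  -1.1 -2.7] w 0.0006
[-0.005 -0.    -0.353]
[-0.125 -0.    -0.353]
[-0.125 -0.    -0.087]
```

View pics/s7.png

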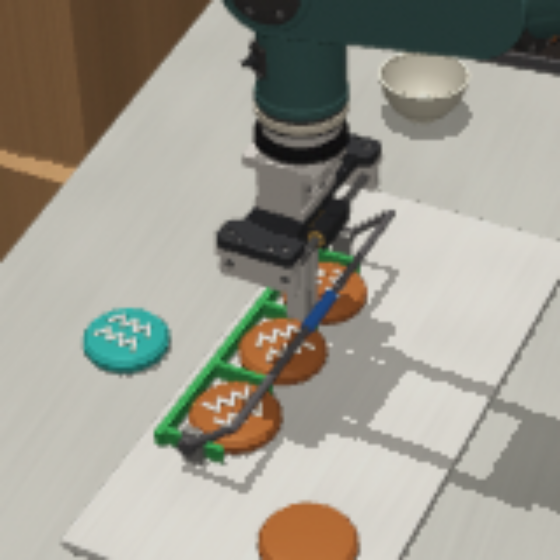

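The keeper is swung forward, with its bar at x ≈ -35 in front of the fingers. Now go over it and press from above.

>>> {"method": "carry_out", "body": {
  "motion": "0.06 0 0 0; 0.06 0 -0.1 0; 0.06 0 -0.25 0; 0.04 0 -0.36 0; -0.05 0 -0.36 0; -0.13 0 -0.36 0; -0.135 0 -0.36 0; -0.135 0 -0.36 0"
}}

```text
time: 17.45
tool_pos: [0.5951, -0.0255, 0.1364]
ee_rot: [3.141, -0.001, -0.103]
wrist_force: [-0.0, -0.6, -0.7]
width: 0.0005
finger_force: 0.0
```

```bash
python3 -c "
from h import *
s=snapshot('top')
h2=cv2.cvtColor(s['image'],cv2.COLOR_RGB2HSV)
for a,c,l in blobs((h2[...,0]>105)&(h2[...,0]<130)&(h2[...,1]>120),10): print('blue',a,c,w2b(ray(s,c,.08)[0]))
go((-42,0,85),(-46,0,60),(-49,0,35))"
```

```text
t 17.5 board [-41.2  -0. ] tipz 122.0 yaw -0.1031 turn -0.0 F [-0.8  0.6 -0.4] w 0.0002
[-0.005 -0.     0.247]
[-0.032 -0.     0.414]
[-0.052  0.     0.58 ]
```

>>> {"method": "carry_out", "body": {
  "motion": "0 0 0.08 0; -0.005 0 0.16 0; -0.01 0 0.22 0; -0.01 0 0.26 0; -0.015 0 0.3 0; -0.02 0 0.34 0; -0.025 0 0.38 0; -0.03 0 0.41 0"
}}

```text
time: 18.3
tool_pos: [0.5903, -0.025, 0.0729]
ee_rot: [3.142, 0.001, -0.103]
wrist_force: [-1.7, 0.1, 1.5]
width: 0.0002
finger_force: 0.7
```

>>> {"method": "carry_out", "body": {
  "motion": "-0.005 0 0.03 0; -0.01 0 0.06 0; -0.01 0 0.09 0; -0.015 0 0.115 0; -0.02 0 0.14 0; -0.02 0 0.155 0; -0.02 0 0.165 0; -0.02 0 0.168 0"
}}

```text
time: 19.1
tool_pos: [0.588, -0.0248, 0.05]
ee_rot: [3.141, -0.001, -0.103]
wrist_force: [-2.7, 0.9, 7.1]
width: 0.0005
finger_force: 3.3
```

```bash
python3 -c "
from h import *
t=snapshot('side'); cv2.imwrite('pics/s8.png',cv2.resize(t['image'][100:260,180:340,::-1],None,fx=3.5,fy=3.5))
go((-49,0,35),(-49,0,120))"
```

```text
t 19.15 board [-48.6   0. ] tipz 36.0 yaw -0.1029 turn -0.0 F [-1.3  1.1  5.2] w 0.0004
[-0.003  0.     0.007]
[-0.003  0.    -0.56 ]
```

View pics/s8.png

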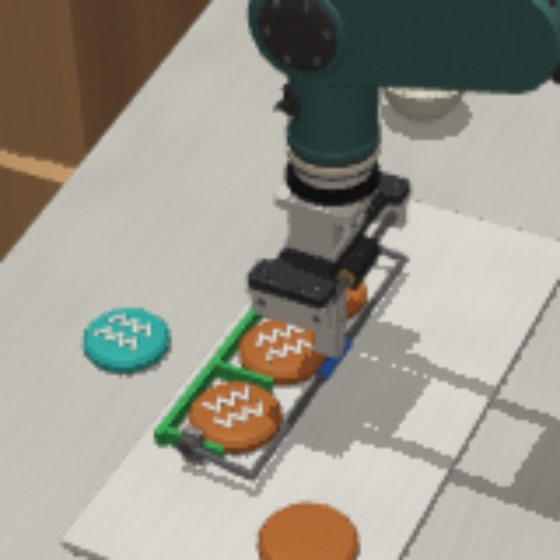

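The keeper is down, with the tips at 36 mm, the stop height. One firm press to confirm, then lift clear.

>>> {"method": "carry_out", "body": {
  "motion": "0 0 0.005 0; 0 0 0.01 0; 0 0 0.015 0; 0 0 0.02 0; 0 0 0.02 0; 0 0 0.02 0; 0 0 0.02 0; 0 0 0.02 0"
}}

```text
time: 19.95
tool_pos: [0.5881, -0.0248, 0.0497]
ee_rot: [3.141, -0.002, -0.103]
wrist_force: [-5.8, 0.7, 15.4]
width: 0.0002
finger_force: 7.5
```

>>> {"method": "carry_out", "body": {
  "motion": "0 0 -0.03 0; 0 0 -0.15 0; 0 0 -0.3 0; 0 0 -0.45 0; -0.1 0 -0.55 0; -0.25 0 -0.6 0; -0.4 0 -0.6 0; -0.5 0 -0.6 0"
}}

```text
time: 20.75
tool_pos: [0.5117, -0.0168, 0.1356]
ee_rot: [3.142, 0.0, -0.103]
wrist_force: [0.6, 0.7, -0.6]
width: 0.0005
finger_force: 0.0
```

>>> {"method": "carry_out", "body": {
  "motion": "-0.1 0 0 0; -0.2 0 0 0; -0.3 0 0 0; -0.4 0 0 0; -0.5 0 0 0; -0.55 0 0 0; -0.55 0 0 0; -0.55 0 0 0"
}}

```text
time: 21.55
tool_pos: [0.4312, -0.0086, 0.1357]
ee_rot: [3.141, -0.001, -0.103]
wrist_force: [0.0, -0.1, -0.2]
width: 0.0004
finger_force: 0.0
```

```bash
python3 -c "
from h import *
s=snapshot('top'); t=snapshot('side'); print([(w2b(d[2:4]).round(1)) for d in discs(s) if abs(d[2]-.62)<.1 and abs(d[3])<.25])
for q in (s,t):
  h2=cv2.cvtColor(q['image'],cv2.COLOR_RGB2HSV)
  for a,c,l in blobs((h2[...,0]>105)&(h2[...,0]<130)&(h2[...,1]>120),10): print('blue',a,c,w2b(ray(q,c,.032)[0]))
cv2.imwrite('pics/t9.png',cv2.resize(s['image'][150:290,160:370,::-1],None,fx=3,fy=3))
go()"
```

```text
[array([-0.9, 92.6]), array([0.1, 0.9]), array([  1.2, -89.3]), array([-117. ,  191.9])]
blue 62 [264.5 215. ] [-49.73598416   0.14475794]
blue 42 [275.21428571 201.64285714] [-52.4166922   -1.73677061]
t 21.65 board [-2.06e+02  1.00e-01] tipz 121.6 yaw -0.103 turn -0.0 F [ 0.4 -0.3 -0.5] w 0.0005
```

View pics/t9.png

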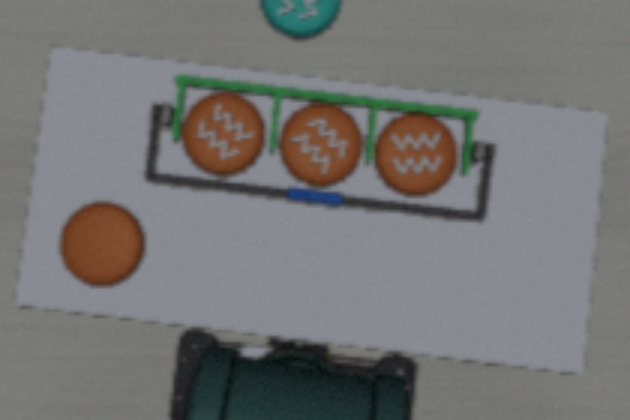

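The keeper is closed with its sleeve at x ≈ -50, all three gingerbreads are home, and the arm is clear. Handing in.

```bash
python3 -c "
from bench import robot
print(robot.close_job())"
```

```text
the job is handed in; nothing more can be done
None
```

The iced gingerbread is fully home in the right-hand bay and the keeper is down on its stop; the job was handed in at about 21.7 s, and no verdict came back.

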